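Lock the display case, then show the cat figure in the soft-tipped tongs

TASK

Secure the display case before you show a piece: swing its hasp over and down until it lies flat on the case front, with the staple through its slot. Then take the soft-tipped tongs by their grips, close their tips on the body of the little cat figure, lift it upright off the show pad and hold it still about 10 cm above the counter for the customer, finishing while you still hold it there in the tongs. Touch the cat with the tongs only, and leave the tortoise figure, card stack, deck box and bottle where they stand.

Things in the scene. Friction and masses are not known exactly. Their poses are not given: they have to be found in the camera images.
- case: fixed display case: dark wooden box 190 deep (x), 260 wide (y), 80 mm high, with a closed glass lid in an aluminium frame; hasp in the middle of its front. Origin in the middle of its underside; -x points straight out of its front, roughly towards the robot. A steel staple stands 14 mm out of the front face, 21 mm below the hasp's hinge
- hasp_hinge (a point): middle of the hasp's hinge pin, at the top front edge of the case, 80 mm above the counter and 3.5 mm in front of the front face. Axes as the case's: -x straight out of the front, y along the pin, z up
- hasp (a joint): hasp angle, rad: 0 = hanging flat on the case front, shut over the staple (stop); 1.57 = sticking straight out; 3.14 = straight up. The stiff hinge stays where it is left; under 1 N at the lip moves it. The hasp is a steel plate 40 wide, 2.5 mm thick, 42 mm long from the hinge, with a slot for the staple and a pull lip across its end
- hasp_lip (a point): middle of the outer edge of the hasp's pull lip: 41 mm from the hinge along the plate and 17 mm off it, on the side that faces away from the case when shut (so further out than the staple). With the hasp shut it is 39 mm above the counter
- tongs_grip (a point): midway between the two grey ribbed grips of the tongs, 11 mm above the counter, 92 mm ahead of the pivot; x along the tongs to the tips, y across the arms, z up. Grips: 66 mm long (33 each way along x), 22 mm high, 53 mm over their outsides at rest. Soft tips: 34 mm long, 20 mm high, centred 83 mm ahead of this point, 54 mm clear between them at rest
- tongs: steel spring tongs with dark soft tips, 190 mm long, 100 g, balanced within 10 mm of the grips' middle, lying on their side so that the arms open and close in the horizontal plane. Origin 11 mm below tongs_grip, on the underside, same axes
- tongs_jaw (a joint): closing angle of the tongs, rad: 0 = open at rest, 0.14 = 30 mm clear between the tips and 40 mm over the grips, 0.30 = tips together. A spring opens them: it takes about 2.7 N on the grips to start closing and 4.3 N at 0.14. Squeezing the grips by 1 mm closes the tips by 1.9 mm
- cat_center (a point): half-way up the seated cat figure of pale glazed ceramic, 62 mm high, two pointed ears: 30 mm above its underside on its upright axis (z up, face to -x). Base disc 34 mm across, 5 mm high; round body 30 mm across from 5 to 35 mm above the underside (grip it there); round head 25 mm across above; thin tail 7 mm out behind (+x). 45 g. Stands loose on the show pad
- tortoise_center (a point): middle of the tortoise figure of the same ceramic, low and domed, 46 mm across, 28 mm high, on the same show pad about 110 mm from the cat; leave it alone
- cat: the cat figure; origin in the middle of its underside
- cards: stack of cards, 63 x 88 x 31 mm; origin in the middle of its underside; leave it alone
- deckbox: dark card box, 70 x 95 x 45 mm; origin in the middle of its underside; leave it alone
- sanitizer: bottle, 52 mm across and 115 mm high; origin in the middle of its underside; leave it alone
- pad: show pad: fixed, thin grey pad, 100 (x) x 220 (y) mm, 4 mm thick, with the two figures on it; origin in the middle of its underside
Mind the look-alikes: they are no part of the job. Of the things that look like the tongs, the smaller one is meant. Leave any black look-alike of the cat alone.

How it is judged:
By the outcome, as a careful person would: the job done as asked, in the order asked, and still so for the second after the job is handed in, while the arm keeps its last pose, push and grip.
It also fails if it takes over 72 s, if anything falls off the work surface, if the arm or the gripper's body presses on something with over 40 N, if the wrist force passes 120 N, or if a joint passes its speed limit or range.

ROBOT

A 6-joint arm with a two-finger parallel gripper is mounted at the origin on the work surface. World frame = base frame: x ahead of the robot, y to its left, z up, the work surface at z = 0. Lengths are in m, angles in rad, forces in N, time in s.
With the tool pointing down it reaches from about 0.35 to 0.775 m from the base axis. Payload 5.5 kg.
Tool frame: the origin (TCP) lies at the very end of the fingers, on their centre line; the grasp point (between the pads) lies env.hold_point_z behind it (env.hold_point_z is the distance from the TCP to the grasp point, in m); z points along the fingers, y is the line along which they close (so a half turn about z gives the same grasp; the last joint's range is limited). The gripper opens to 85 mm and grips with 20 to 120 N. Pads are 22 mm wide; open, the fingers measure 114 mm over their backs; the gripper's body (76 mm by 85 mm) begins 54 mm behind the grasp point. The pads swing forward as they close: fully open they stand 13 mm farther back than shut.
Start: joints at [-1.28, 0.313, 0.046, 1.304, 0, 1.431], TCP at [0.24, -0.523, 0.231] pointing down, gripper open.
Joint ranges: [-2.76, 2.76], [-0.86, 1.69], [-1.03, 1.26], [-2.2, 2.34], [-1.47, 1.5], [-3.14, 3.14]. Speed limits (rad/s): [2.57, 2.57, 3.14, 3.14, 3.14, 3.14].

INTERFACE

Orientations are given as a unit quaternion [w, x, y, z].
In Python, from workcell import env gives the robot as it stands.
- The arm moves only by the tool carry_out, never from a script. Its argument "steps" is a list of rows, each a list of 3 entries, a list of its own where there are three numbers: the turn, a rotation vector about the tool's x, y, z in degrees, then the shift along the tool's x, y, z in cm, then the closure in counts, from 0 (fully open) to 255 (shut). A call has exactly 8 rows; each row is the pose to reach, as a shift and turn from the pose commanded when the call began, along the tool's axes at that moment; what a row does not reach only later rows make up. A row lasts 1/8 s, in which the tool goes at most 62.5 mm and 10.7 degrees, less where a joint would pass 70% of its speed; a pose out of reach is approached as far as the arm can. A call with a gripper value outside its range is refused whole. The fingers move at their own pace and stop on an object; "force" is the grip in N (left out, the last holds). Time passes only in rows, so rows that repeat a pose let the fingers close, or fill a call up. It gives the time, the measured TCP pose, the force, the opening and the grip force at its end, in the units of the state.
- env.get_state(): the state, without advancing time (a new reading comes with each control period).
- env.read_camera(name): name is "scene" or "top" or "wrist"; returns (picture, depth): 400x640x3 uint8, red, green, blue; 400x640 float32, m along the optical axis (not along the pixel's ray), 0 where there is no reading.
- env.get_calibration(name): a dict with "fx", "fy", "cx", "cy" (pixels), "origin" and "orientation" of the camera in the world. Camera axes: x right, y up, looking along -z (the intrinsics and any distortion apply to the point x, -y, -z); pixel columns grow to the right and rows downward; lengths in m; the calibration is good to about 2 mm. The wrist camera is an equidistant fisheye: a pixel r from the principal point sees the ray r / f radians off the axis. A picture is of the moment at which its call begins: read the wrist's pose just before it. get_calibration takes no time and is no camera call; for the wrist camera it gives the pose at the moment of the call.
- env.hand_in(): hands the job in; it is judged then, once.
The state is a dict: "clock": time; "joint_pos": joint angles; "qvel": joint speeds; "tau": joint torques, N m; "tcp_pos": TCP position; "orientation": TCP orientation; "wrist_force": force on the tool from outside, world axes, zero at the start; "ft_torque": the same for the moment, N m; "finger_gap": finger opening in m; "grip_force": force on a finger pad.
Only numpy, scipy, OpenCV 4.12 (cv2) and the standard library are available. Lean on these libraries where they do the work, as an engineer would, in place of code of your own. Each camera call takes 0.05 s, during which the arm holds its last target. There are 200 camera calls.

## Working session

There is one attempt and no reset: what is moved stays moved. The work goes in short steps, Python scripts to look and compute and a tool call to move; the robot and the scene stay as the last step left them, time stands still between calls to the robot, and variables do not carry over. Pictures are saved under pics/ and viewed, at most 10 in all, crops included, and the job is handed in when it is done.

Besides the shell and the picture viewer there is one more tool, called after "Call:" as name(argument=value, ...), one argument or row to a line, values as JSON. carry_out: Moves the arm, as the interface text tells. Its arguments: {"type":"object","properties":{"steps":{"type":"array","items":{"type":"array"}},"force":{"type":"number"}},"required":["steps"]}

```bash
ls; mkdir -p pics; python3 - <<'E'
from workcell import env
import cv2,numpy as np
print(env.get_state(), env.hold_point_z)
for n in ("scene","top"):
    p,d=env.read_camera(n); cv2.imwrite(f"pics/{n}.png",p[...,::-1]); np.save(f"{n}.npy",d); print(n,env.get_calibration(n))
E
```

```text
pics
{'clock': 0.0, 'joint_pos': array([-1.27961029e+00,  3.13961492e-01,  4.49460045e-02,  1.30358902e+00,
       -1.23055868e-05,  1.43118441e+00]), 'qvel': array([ 2.40780917e-04,  1.51746477e-03, -7.01784901e-05,  5.91781363e-04,
       -2.31483264e-05, -4.03802384e-04]), 'tau': array([ 1.08212564e-03, -4.80630469e+01,  2.98530793e+01,  1.93199777e-02,
       -7.11550251e-05,  1.28962287e-05]), 'tcp_pos': array([ 0.23994775, -0.52196656,  0.23041752]), 'orientation': array([-9.01027787e-04,  9.76890795e-01,  2.13737123e-01, -7.45877904e-05]), 'wrist_force': array([-0.44447733, -0.71229164, -0.80206513]), 'ft_torque': array([ 0.00782323, -0.00157448,  0.01755662]), 'grip_force': 0.0, 'finger_gap': 0.08551031607207427} 0.0187
scene {'fx': 437.0952254222259, 'fy': 437.0952254222259, 'cx': 321.39327413828397, 'cy': 203.63683303176884, 'origin': array([1.28798197, 0.10622352, 0.68238632]), 'orientation': array([0.57756238, 0.27595829, 0.33365367, 0.69205776])}
top {'fx': 398.69208564516185, 'fy': 398.69208564516185, 'cx': 319.6163079893704, 'cy': 202.15324896767493, 'origin': array([ 0.40280925, -0.0277823 ,  1.13397562]), 'orientation': array([-0.69839495, -0.0415627 ,  0.03766749,  0.71351118])}
```

View pics/scene.png

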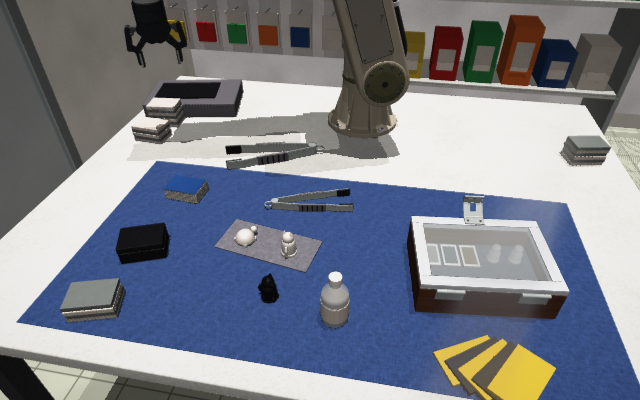

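View pics/top.png

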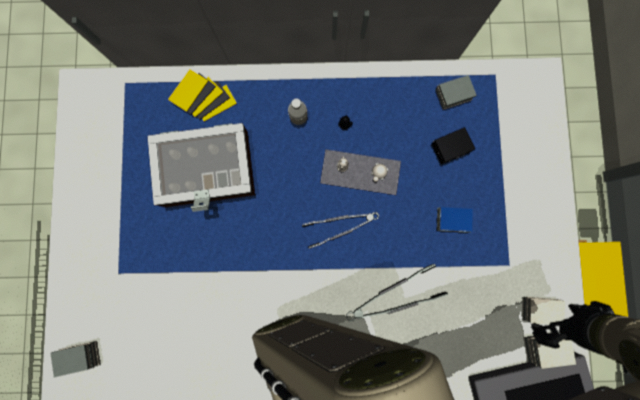

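Tongs candidates in the top view: A on the mat, pivot (373,216), tips (305,225) and (312,247), about 68 px or 190 mm. B is by the robot, pivot (350,317), about 96 px or 270 mm. A fits as the smaller one. The pale cat is at (343,162); the black one at (345,122) is the look-alike. I'll confirm this in an enlarged crop.

```bash
cat > h.py <<'E'
from workcell import env
import cv2,numpy as np
from scipy.spatial.transform import Rotation as R
def rot(q): return R.from_quat(q,scalar_first=True)
def ray(n,u,v,c=None):
    c=c or env.get_calibration(n)
    x,y=(u-c['cx'])/c['fx'],(v-c['cy'])/c['fy']
    if n=='wrist':
        r=np.hypot(x,y); s=np.sin(r)/max(r,1e-9); d=np.array([x*s,-y*s,-np.cos(r)])
    else: d=np.array([x,-y,-1.])
    return np.array(c['origin']),rot(c['orientation']).apply(d)
def atz(n,u,v,z,c=None):
    o,d=ray(n,u,v,c); return o+d*(z-o[2])/d[2]
def project(n,P,c=None):
    c=c or env.get_calibration(n)
    p=rot(c['orientation']).inv().apply(np.array(P)-c['origin']); x,y,z=p[0],-p[1],-p[2]
    if n=='wrist':
        r=np.hypot(x,y); t=np.arctan2(r,z); x,y=x/r*t,y/r*t
    else: x,y=x/z,y/z
    return c['cx']+c['fx']*x,c['cy']+c['fy']*y
def tool(P):
    "world point -> shift in cm along present tool axes"
    s=env.get_state(); return rot(s['orientation']).inv().apply(np.array(P)-s['tcp_pos'])*100
E
python3 - <<'E'
from h import *
np.set_printoptions(precision=4,suppress=True)
t=cv2.imread("pics/top.png")[100:270,290:420]; s=cv2.imread("pics/scene.png")
a=cv2.resize(t,None,fx=3.3,fy=3.3,interpolation=cv2.INTER_CUBIC)
b=cv2.resize(cv2.imread("pics/top.png")[110:220,140:260],(360,330),interpolation=cv2.INTER_CUBIC)
b2=cv2.resize(s[185:255,440:520],(360,231)[:2],interpolation=cv2.INTER_CUBIC)
cv2.imwrite("pics/crop.png",np.hstack([a,np.vstack([b,b2])]) if a.shape[0]==561 and False else cv2.hconcat([a[:560],cv2.resize(np.vstack([b,b2]),(360,560))]))
for n,u,v,z in [("A piv",373,216,.011),("A t1",305,225,.011),("A t2",312,247,.011),("cat",343,162,.034),("hasp",201,201,.1),("B piv",350,317,.011),("B tip",433,266,.011),("B tip2",445,294,.011),("bottle",297,103,.115)]: print(n,atz("top",u,v,z))
E
```

```text
A piv [ 0.4867 -0.1727  0.011 ]
A t1 [0.4654 0.0196 0.011 ]
A t2 [0.4034 0.0011 0.011 ]
cat [ 0.6387 -0.091   0.034 ]
hasp [0.5291 0.2869 0.1   ]
B piv [ 0.2104 -0.0996  0.011 ]
B tip [ 0.3439 -0.3342  0.011 ]
B tip2 [ 0.267  -0.3632  0.011 ]
bottle [0.7829 0.0309 0.115 ]
```

View pics/crop.png

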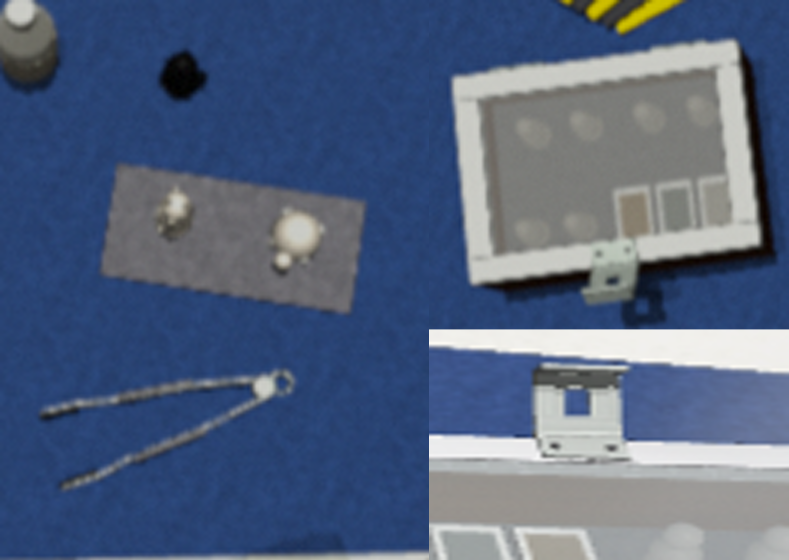

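The crop confirms it: tongs A (190 mm, pivot at right, tips at left) and the pale cat, with the tortoise to the right. The hasp sticks out of the case front, lip raised. Next I'll measure the hasp and case by depth.

```bash
python3 - <<'E'
from h import *
np.set_printoptions(precision=3,suppress=True,linewidth=150)
def cloud(n):
    d=np.load(n+".npy"); v,u=np.mgrid[:400,:640]; c=env.get_calibration(n)
    p=np.stack([(u-c['cx'])/c['fx']*d,-(v-c['cy'])/c['fy']*d,-d],-1)
    return rot(c['orientation']).apply(p.reshape(-1,3)).reshape(400,640,3)+c['origin']
T=cloud("top");S=cloud("scene")
for r in range(186,216,2): print(r,T[r,200],T[r,204])
print('scene')
for r in range(190,232,3): print(r,S[r,468],S[r,478])
# case lid rectangle
P=T[115:215,140:262].reshape(-1,3); m=(abs(P[:,2]-.08)<.008)
print(m.sum()); r=cv2.minAreaRect((P[m][:,:2]*1000).astype(np.float32)); print(r); print(cv2.boxPoints(r))
E
```

```text
186 [0.572 0.297 0.077] [0.572 0.286 0.078]
188 [0.567 0.297 0.075] [0.566 0.285 0.081]
190 [0.561 0.296 0.08 ] [0.561 0.284 0.083]
192 [0.556 0.296 0.081] [0.555 0.284 0.083]
194 [0.55  0.295 0.081] [0.55  0.284 0.083]
196 [0.545 0.295 0.082] [0.544 0.284 0.083]
198 [0.539 0.295 0.081] [0.539 0.284 0.083]
200 [0.533 0.293 0.089] [0.533 0.283 0.086]
202 [0.528 0.293 0.09 ] [ 0.403 -0.028  1.134]
204 [ 0.533  0.321 -0.003] [0.521 0.28  0.096]
206 [0.514 0.284 0.116] [0.514 0.273 0.118]
208 [0.509 0.285 0.113] [0.509 0.274 0.115]
210 [0.504 0.286 0.111] [0.515 0.308 0.   ]
212 [ 0.51   0.32  -0.001] [0.509 0.308 0.002]
214 [0.504 0.319 0.003] [0.503 0.307 0.004]
scene
190 [0.329 0.314 0.001] [ 0.319  0.341 -0.003]
193 [0.341 0.313 0.   ] [ 0.336  0.339 -0.   ]
196 [0.516 0.277 0.118] [0.512 0.297 0.119]
199 [0.508 0.28  0.105] [0.507 0.3   0.107]
202 [0.514 0.28  0.101] [0.512 0.3   0.103]
205 [0.519 0.28  0.097] [0.517 0.301 0.098]
208 [0.524 0.281 0.093] [0.522 0.301 0.095]
211 [0.529 0.281 0.089] [0.527 0.302 0.09 ]
214 [0.536 0.281 0.086] [0.531 0.302 0.086]
217 [0.541 0.282 0.082] [0.537 0.303 0.082]
220 [0.551 0.281 0.082] [0.547 0.302 0.082]
223 [0.56  0.281 0.081] [0.556 0.301 0.082]
226 [0.567 0.28  0.079] [0.563 0.301 0.079]
229 [0.575 0.28  0.078] [0.568 0.301 0.075]
6772
((630.5471801757812, 301.71868896484375), (207.66241455078125, 261.6756286621094), 6.596490859985352)
[[512.373 419.763]
 [542.433 159.819]
 [748.721 183.675]
 [718.661 443.618]]
```

Hinge ≈ (0.5415, 0.2914, 0.08), case yaw 6.6°, hasp ≈ 2.27 rad (plate 40° above horizontal). I'll move over with the fingers shut.

Call:
carry_out(
  steps=[
    [[0,0,-10],[3.7,-3.9,0.3],255],
    [[0,0,-20],[7.4,-7.8,0.6],255],
    [[0,0,-30],[11.1,-11.6,1],255],
    [[0,0,-40],[14.8,-15.5,1.4],255],
    [[0,0,-50],[18.5,-19.4,1.8],255],
    [[0,0,-60],[22.2,-23.2,2.2],255],
    [[0,0,-70],[25.9,-27.1,2.6],255],
    [[0,0,-80],[29.5,-31,3],255],
  ],
  force=30,
)

```text
clock: 1.1
tcp_pos: [0.3788, -0.1159, 0.201]
orientation: [0.0, 0.609, 0.793, 0.0]
wrist_force: [1.1, -0.5, 0.5]
finger_gap: -0.0001
grip_force: 0.0
```

```bash
cat >> h.py <<'E'
np.set_printoptions(precision=3,suppress=True,linewidth=150)
H=np.array([.5415,.2914,.08]); N=np.array([-.9934,-.1149,0])
def head():
    x=rot(env.get_state()['orientation']).apply([1,0,0]); return np.degrees(np.arctan2(x[1],x[0]))
E
python3 -c "
from h import *
s=env.get_state();print(s['clock'],s['tcp_pos'],head(),s['wrist_force'],s['joint_pos'])
print(tool(H+.024*N+[0,0,.07]),(186.6-head())%360)"
```

```text
1.1 [ 0.379 -0.116  0.201] 104.99191151382752 [ 1.147 -0.521  0.482] [-0.5   -0.02  -0.424  1.167 -0.     0.809]
[35.491 23.875  5.103] 81.60808848617248
```

Call:
carry_out(
  steps=[
    [[0,0,-10],[4.4,3,0.2],255],
    [[0,0,-20],[8.9,6,0.5],255],
    [[0,0,-31],[13.3,9,1],255],
    [[0,0,-41],[17.7,12,1.5],255],
    [[0,0,-51],[22.2,15,2],255],
    [[0,0,-61],[26.6,18,2.5],255],
    [[0,0,-72],[31,21,3],255],
    [[0,0,-81.5],[35.5,23.9,4],255],
  ],
)

```text
clock: 2.1
tcp_pos: [0.5204, 0.2882, 0.161]
orientation: [0.0, -0.057, 0.998, -0.0]
wrist_force: [1.4, -0.4, 0.4]
finger_gap: 0.0
grip_force: 0.0
```

```bash
python3 -c "
from h import *
s=env.get_state();print(s['clock'],s['tcp_pos'],head(),s['wrist_force'],s['joint_pos'])
c=env.get_calibration('wrist');p,d=env.read_camera('wrist');cv2.imwrite('pics/w1.png',p[...,::-1])
print(c)
print(tool(H+.024*N+[0,0,.05]),project('wrist',H,c),project('wrist',H+.021*N+[0,0,.039],c))"
```

```text
2.1 [0.52  0.288 0.161] -173.4781541729227 [ 1.369 -0.385  0.446] [ 0.371  0.379 -0.033  1.158 -0.     0.257]
{'fx': 309.70691628693146, 'fy': 309.70691628693146, 'cx': 325.77827210899545, 'cy': 201.92615638858265, 'origin': array([0.436, 0.279, 0.303]), 'orientation': array([ 0.656, -0.111, -0.125,  0.736])}
[ 0.439 -0.442  2.864] (np.float64(326.0762004854269), np.float64(235.1050291577627)) (np.float64(326.0815973889189), np.float64(231.65006060571605))
```

View pics/w1.png

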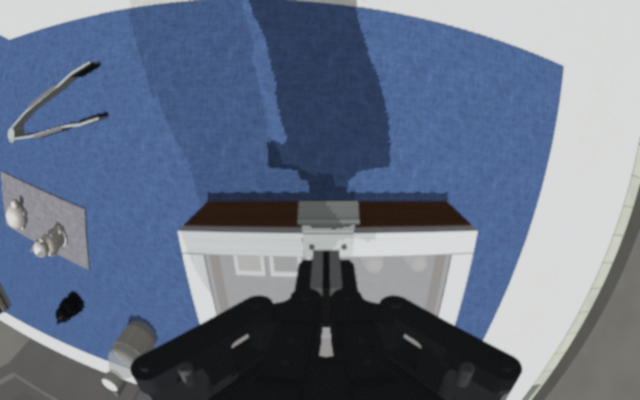

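Call:
carry_out(
  steps=[
    [[0,0,0],[0.15,0,3],255],
    [[0,0,0],[0.2,0,4.2],255],
    [[0,0,0],[0.75,0,4.8],255],
    [[0,0,0],[1.35,0,5.5],255],
    [[0,0,0],[1.75,0,6.3],255],
    [[0,0,0],[1.95,0,7.2],255],
    [[0,0,0],[2.05,0,8],255],
    [[0,0,0],[2.05,0,9.2],255],
  ],
)

```text
clock: 3.15
tcp_pos: [0.5001, 0.2842, 0.0688]
orientation: [0.001, -0.054, 0.999, 0.0]
wrist_force: [0.8, -0.5, -0.1]
finger_gap: 0.0001
grip_force: 0.3
```

```bash
python3 -c "
from h import *
s=env.get_state();print(s['clock'],s['tcp_pos'],(s['tcp_pos']-H)@N,head(),s['wrist_force'])
p,d=env.read_camera('scene');cv2.imwrite('pics/s2.png',cv2.resize(p[150:300,400:600,::-1],None,fx=3,fy=3))"
```

```text
3.15 [0.5   0.284 0.069] 0.041929110097875574 -173.8273164345223 [ 0.836 -0.465 -0.112]
```

View pics/s2.png

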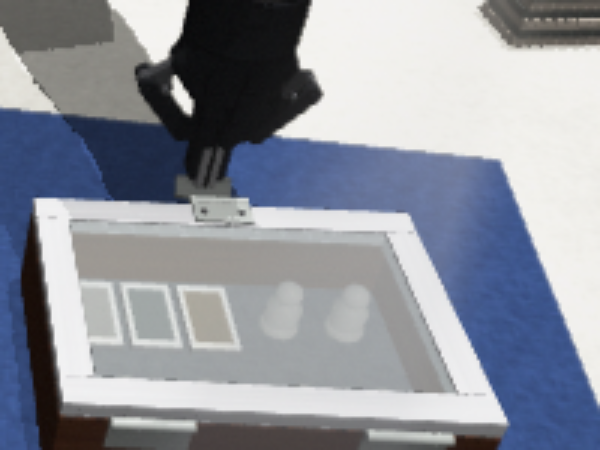

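The fingers have swung the hasp down past horizontal; its lip is under the fingertip. Next: down a little more, out, down, then push in.

Call:
carry_out(
  steps=[
    [[0,0,0],[0,0,0.7],255],
    [[0,0,0],[0,0,1.4],255],
    [[0,0,0],[2.5,0,1.4],255],
    [[0,0,0],[2.5,0,2.6],255],
    [[0,0,0],[2.5,0,3.9],255],
    [[0,0,0],[0.8,0,3.9],255],
    [[0,0,0],[-0.3,0,3.9],255],
    [[0,0,0],[-0.9,0,3.9],255],
  ],
)

```text
clock: 4.2
tcp_pos: [0.5086, 0.2849, 0.029]
orientation: [-0.001, -0.054, 0.999, -0.0]
wrist_force: [-10.5, -1.4, -2.5]
finger_gap: 0.0001
grip_force: 5.9
```

Call:
carry_out(
  steps=[
    [[0,0,0],[-0.2,0,0],255],
    [[0,0,0],[-0.3,0,0],255],
    [[0,0,0],[-0.4,0,0],255],
    [[0,0,0],[-0.45,0,0],255],
    [[0,0,0],[-0.5,0,0],255],
    [[0,0,0],[-0.5,0,0],255],
    [[0,0,0],[-0.5,0,0],255],
    [[0,0,0],[-0.5,0,0],255],
  ],
)

```text
clock: 5.2
tcp_pos: [0.5086, 0.2848, 0.0287]
orientation: [-0.005, -0.054, 0.999, -0.001]
wrist_force: [-11.3, -1.0, 3.1]
finger_gap: -0.0002
grip_force: 5.8
```

```bash
python3 -c "
from h import *
s=env.get_state();print(s['clock'],s['tcp_pos'],(s['tcp_pos']-H)@N,head(),s['wrist_force'])
"
```

```text
5.2 [0.509 0.285 0.029] 0.033418661681527656 -173.76616900208842 [-11.324  -1.019   3.09 ]
```

Contact at 11 N. I'll back off and look.

Call:
carry_out(
  steps=[
    [[0,0,0],[2,0,0],255],
    [[0,0,0],[5,0,0],255],
    [[0,0,0],[8,0,-1],255],
    [[0,0,0],[10,0,-3],255],
    [[0,0,0],[11,0,-5],255],
    [[0,0,0],[11,0,-5],255],
    [[0,0,0],[11,0,-5],255],
    [[0,0,0],[11,0,-5],255],
  ],
)

```text
clock: 6.2
tcp_pos: [0.4044, 0.2737, 0.0794]
orientation: [-0.0, -0.054, 0.999, -0.0]
wrist_force: [-0.4, -0.2, -0.6]
finger_gap: -0.0001
grip_force: 0.0
```

```bash
python3 -c "
from h import *
s=env.get_state();print(s['clock'],s['tcp_pos'],(s['tcp_pos']-H)@N,head(),s['wrist_force'])
c=env.get_calibration('wrist');p,d=env.read_camera('wrist')
np.save('w2.npy',d)
for nm,o,z in [('hinge',0,0),('lip shut',.017,-.041),('staple',.0105,-.021)]: print(nm,project('wrist',H+o*N+[0,0,z],c))
u,v=map(int,project('wrist',H,c))
for r in range(v-6,v+60,3):
    o,dd=ray('wrist',u+3,r,c); q=o+dd/ -(rot(c['orientation']).inv().apply(dd)[2])*d[r,u+3]; print(r,(q-H)@N,q[2])
a=cv2.resize(p[max(v-60,0):v+90,u-100:u+100,::-1],None,fx=4,fy=4);cv2.imwrite('pics/w2.png',a);print(u-100,v-60)
"
```

```text
6.2 [0.404 0.274 0.079] 0.1382729219233127 -173.8384964437184 [-0.37  -0.24  -0.628]
hinge (np.float64(328.66533170835504), np.float64(409.18092262728))
lip shut (np.float64(328.33909402709725), np.float64(359.74476860211064))
staple (np.float64(328.49411615929694), np.float64(382.08821862493323))Traceback (most recent call last):
  File "<string>", line 9, in <module>
    o,dd=ray('wrist',u+3,r,c); q=o+dd/ -(rot(c['orientation']).inv().apply(dd)[2])*d[r,u+3]; print(r,(q-H)@N,q[2])
                                                                                   ~^^^^^^^
IndexError: index 403 is out of bounds for axis 0 with size 400
```

The gripper hides the hasp in this view. I'll go over towards the tongs and check it from the top camera on the way.

Call:
carry_out(
  steps=[
    [[0,0,-10],[-0.2,-4.5,-2],255],
    [[0,0,-20],[-0.4,-9,-4],200],
    [[0,0,-30],[-0.7,-13.5,-6],100],
    [[0,0,-40],[-1,-18,-8],0],
    [[0,0,-50],[-1.2,-22.5,-8],0],
    [[0,0,-60],[-1.5,-27,-8],0],
    [[0,0,-70],[-1.7,-31.5,-8],0],
    [[0,0,-80],[-1.9,-36.2,-8],0],
  ],
)

```text
clock: 7.25
tcp_pos: [0.4621, -0.0857, 0.1597]
orientation: [-0.0, -0.685, 0.728, 0.0]
wrist_force: [0.8, 0.7, 0.1]
finger_gap: 0.0851
grip_force: 0.0
```

```bash
python3 -c "
from h import *
s=env.get_state();print(s['clock'],s['tcp_pos'],head(),s['wrist_force'])
def pts(n,d,u,v,c):
    o,dd=ray(n,u,v,c); return o+dd/-(rot(c['orientation']).inv().apply(dd)[2])*d
c=env.get_calibration('top');p,d=env.read_camera('top')
Y=np.array([.1149*-1,.9934,0])
for o in np.arange(-.012,.06,.004):
    u,v=map(round,project('top',H+o*N,c)); q=pts('top',d[v,u],u,v,c); print(u,v,((q-H)@N).round(4),q[2].round(4))
a=cv2.resize(p[170:230,165:245,::-1],(400,300),interpolation=cv2.INTER_CUBIC)
c=env.get_calibration('wrist');p2,d2=env.read_camera('wrist');np.save('w2.npy',d2);np.save('w2p.npy',p2)
import pickle;pickle.dump(c,open('w2c.pkl','wb'))
print([project('wrist',q,c) for q in (H,H+.017*N-[0,0,.041],[.4625,-.084,.011])])
b=cv2.resize(p2[:,:,::-1],(480,300));cv2.imwrite('pics/w2.png',cv2.resize(cv2.hconcat([b,a]),(800,273)))
"
```

```text
7.25 [ 0.462 -0.086  0.16 ] -93.50317037122595 [0.821 0.73  0.057]
201 193 -0.0113 0.0823
201 194 -0.0091 0.0795
201 196 -0.0033 0.082
202 197 0.0001 0.084
202 199 0.0052 0.0828
202 200 0.0086 0.0876
202 202 0.0085 0.052
202 203 0.0098 0.0427
202 205 0.0155 0.0439
203 206 0.0186 0.0434
203 208 0.0177 -0.0032
203 209 0.021 0.0001
203 211 0.0271 0.0031
203 212 0.0294 -0.0011
203 214 0.0357 0.0034
203 215 0.0383 0.0016
204 217 0.0444 0.0017
204 218 0.0469 -0.0011
[(np.float64(289.036219761191), np.float64(447.963010299943)), (np.float64(301.3738391910583), np.float64(426.4344146016429)), (np.float64(328.16193013979193), np.float64(192.55154536110462))]
```

View pics/w2.png

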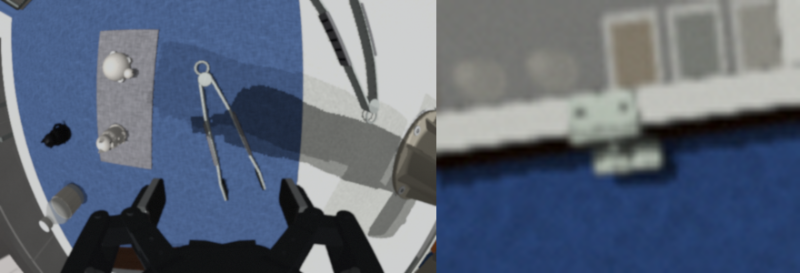

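The lip looks shut, at about 17 mm offset with the staple through the slot. One oblique wrist view will make sure before I go on; the same move turns the gripper back.

Call:
carry_out(
  steps=[
    [[0,0,10],[-2,-1,0],0],
    [[0,0,20],[-4.5,-2,0],0],
    [[0,0,30],[-7,-3,0],0],
    [[0,0,40],[-10,-4,0],0],
    [[0,0,50],[-13,-5,0],0],
    [[0,0,60],[-16,-6,0],0],
    [[0,0,70],[-18,-6.5,0],0],
    [[0,0,80],[-19,-6.5,0],0],
  ],
)

```text
clock: 8.35
tcp_pos: [0.5394, 0.1031, 0.1594]
orientation: [-0.001, -0.051, 0.999, 0.0]
wrist_force: [-0.3, -0.6, 0.2]
finger_gap: 0.0855
grip_force: 0.0
```

```bash
python3 -c "
from h import *
s=env.get_state();print(s['clock'],s['tcp_pos'],head())
c=env.get_calibration('wrist');p,d=env.read_camera('wrist')
pr=lambda o,l,z:project('wrist',H+o*N+l*np.array([-.1149,.9934,0])+[0,0,z],c)
for a in (0,.1,.2):
  for l in (-.02,.02): print(a,l,'edge',np.round(pr(.017*np.cos(a)+.041*np.sin(a),l,-.041*np.cos(a)+.017*np.sin(a)),1))
print('lid corners',pr(-.0035,-.13,0),pr(-.0035,.13,0),'bottom',pr(-.0035,-.13,-.08),pr(-.0035,.13,-.08))
u,v=map(int,pr(.017,0,-.041)); print(u-50,v-50)
cv2.imwrite('pics/w3.png',cv2.resize(p[v-50:v+50,u-50:u+50,::-1],(600,600),interpolation=cv2.INTER_CUBIC))"
```

```text
8.35 [0.539 0.103 0.159] -174.1327455376368
0 -0.02 edge [493.  199.8]
0 0.02 edge [523.9 199.5]
0.1 -0.02 edge [494.5 196.6]
0.1 0.02 edge [525.5 196.4]
0.2 -0.02 edge [496.2 193.6]
0.2 0.02 edge [527.3 193.5]
lid corners (np.float64(395.4324760604937), np.float64(241.37199224424367)) (np.float64(607.851855949076), np.float64(227.70026790485747)) bottom (np.float64(379.7005263283471), np.float64(207.4485507615274)) (np.float64(567.1570500929363), np.float64(203.97756571467679))
458 149
```

View pics/w3.png

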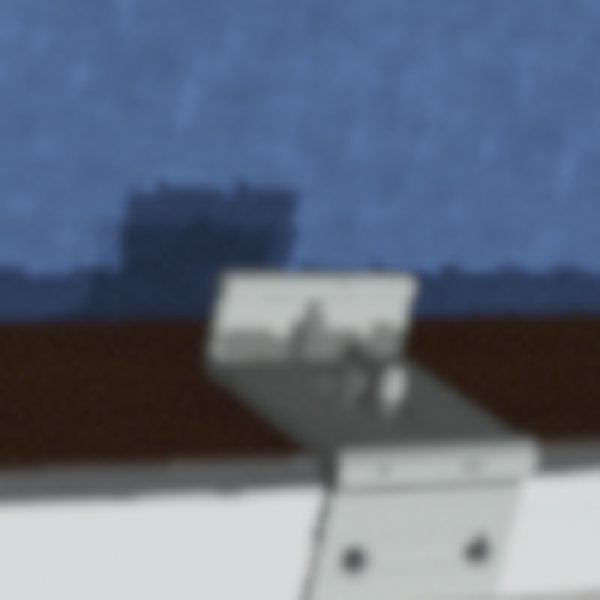

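The staple (bright) stands through the slot. I'll fit the residual angle from the picture's corners.

```bash
python3 -c "
from h import *
from scipy.optimize import least_squares
c=env.get_calibration('wrist');Y=np.array([-.1149,.9934,0])
px=lambda x,y:(x/6+458-.42,y/6+149-.42)
def W(o,l,z): return H+o*N+l*Y+[0,0,z]
def model(x):
    o,l,a,pt=x
    f=lambda al,off,lat: project('wrist',W(o+al*np.sin(a)+off*np.cos(a),l+lat,-al*np.cos(a)+off*np.sin(a)),c)
    r=[np.subtract(f(.041,.017,-.02),px(220,271)),np.subtract(f(.041,.017,.02),px(417,271)),np.subtract(f(.0425,.0,-.02),px(208,362)),np.subtract(f(.0425,.0,.02),px(404,358))]
    b=[]
    for lat,uv in ((-.06,px(0,320)),(.05,px(598,316))):
        b.append(project('wrist',W(o-.0035,l+lat,-.08),c)[1]-uv[1])
    return np.concatenate([np.ravel(r)-np.tile([0,pt],4),np.array(b)-pt])
for fix in (0,1):
    g=(lambda x:model([x[0],x[1],x[2],x[3]])) if fix else (lambda x:model([x[0],x[1],x[2],0]))
    q=least_squares(g,[0,0,0,0]); print(q.x,q.fun.round(1))
"
```

```text
[0.004 0.003 0.032 0.   ] [ 1.7  0.1 -0.3 -0.2  0.3  0.3 -1.9 -0.   0.3 -0.6]
[  0.021   0.     -0.006 -14.187] [ 1.2 -0.7 -0.4 -0.3  0.3  0.3 -1.4  0.6 -0.3  0.3]
```

Hasp is shut (fit 0.0–0.03 rad). Now the tongs' pose from the earlier wrist picture, in one enlarged crop.

```bash
python3 -c "
from h import *
p=np.load('w2p.npy');cv2.imwrite('pics/t.png',cv2.resize(p[80:310,270:420,::-1],None,fx=2.6,fy=2.6,interpolation=cv2.INTER_CUBIC))"
```

```text
(no output)
```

View pics/t.png

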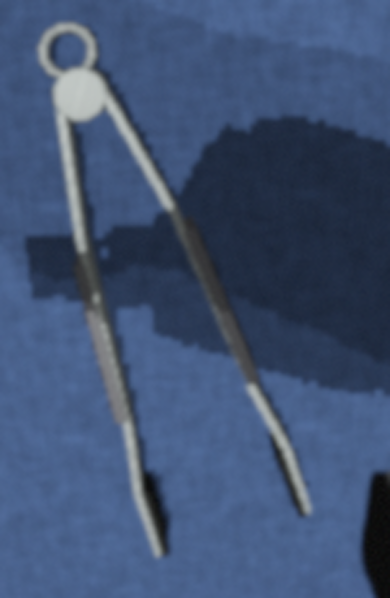

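```bash
python3 -c "
from h import *
import pickle;c=pickle.load(open('w2c.pkl','rb'))
f=lambda x,y,z:atz('wrist',(x+.5)/2.6-.5+270,(y+.5)/2.6-.5+80,z,c)
piv=f(78,93,.022);L1,L2,R1,R2=[f(*q,.022) for q in((83,252),(122,425),(178,210),(250,384))]
t1,t2=f(160,553,.021),f(305,513,.021)
g=(L1+L2+R1+R2)/4;tm=(t1+t2)/2
print('piv',piv,'grip',g,'tipmid',tm,'widths',np.linalg.norm((L1+L2-R1-R2)/2),np.linalg.norm(t1-t2))
d=(tm-piv)[:2];print(np.linalg.norm(d),'heading',np.degrees(np.arctan2(d[1],d[0])),np.linalg.norm((g-piv)[:2]), 'grip by piv+92',piv[:2]+d/np.linalg.norm(d)*.092)
h=np.radians(head());s=env.get_state();print(head(),s['tcp_pos'],'shift to grip',tool([*(g[:2]),.06]))
"
```

```text
piv [ 0.484 -0.161  0.022] grip [ 0.46  -0.077  0.022] tipmid [0.434 0.02  0.021] widths 0.04460626686592556 0.06347444212758044
0.18781294127942283 heading 105.28213282002669 0.0879510881154373 grip by piv+92 [ 0.46  -0.073]
-174.3997262938371 [0.539 0.104 0.159] shift to grip [  9.582 -17.178   9.937]
```

Call:
carry_out(
  steps=[
    [[0,0,-10],[1.2,-2.2,0.5],0],
    [[0,0,-20],[2.4,-4.4,1],0],
    [[0,0,-30],[3.6,-6.6,2],0],
    [[0,0,-40],[4.8,-8.8,3],0],
    [[0,0,-50],[6,-11,4],0],
    [[0,0,-60],[7.2,-13.2,5],0],
    [[0,0,-70],[8.4,-15.4,5.5],0],
    [[0,0,-80],[9.6,-17.2,6],0],
  ],
)

```text
clock: 9.4
tcp_pos: [0.4618, -0.0807, 0.0996]
orientation: [-0.0, -0.686, 0.728, 0.0]
wrist_force: [-0.9, -0.2, 0.2]
finger_gap: 0.0855
grip_force: 0.0
```

Call:
carry_out(
  steps=[
    [[0,0,-10],[0,0,0],0],
    [[0,0,-20],[0,0,0],0],
    [[0,0,-20],[0,0,0],0],
    [[0,0,-20],[0,0,0],0],
    [[0,0,-20],[0,0,0],0],
    [[0,0,-20],[0,0,0],0],
    [[0,0,-20],[0,0,0],0],
    [[0,0,-20],[0,0,0],0],
  ],
)

```text
clock: 10.4
tcp_pos: [0.4626, -0.0801, 0.1003]
orientation: [0.0, 0.8, -0.601, 0.0]
wrist_force: [-0.3, -0.1, 0.6]
finger_gap: 0.0853
grip_force: 0.0
```

```bash
python3 -c "
from h import *
s=env.get_state();print(s['clock'],s['tcp_pos'],head(),s['joint_pos'])
c=env.get_calibration('wrist');p,d=env.read_camera('wrist')
import pickle;pickle.dump(c,open('w4c.pkl','wb'))
print(c['origin'],project('wrist',[.46,-.077,.022],c),project('wrist',[.484,-.161,.022],c))
cv2.imwrite('pics/w4.png',cv2.resize(p[:,170:490,::-1],None,fx=1.5,fy=1.5,interpolation=cv2.INTER_CUBIC))"
```

```text
10.4 [ 0.463 -0.08   0.1  ] -73.82633919102469 [-0.343  0.197 -0.445  0.929 -0.    -2.196]
[ 0.486 -0.161  0.243] (np.float64(328.6344245970848), np.float64(215.96042619209328)) (np.float64(329.4359337799974), np.float64(99.23719195034593))
```

View pics/w4.png

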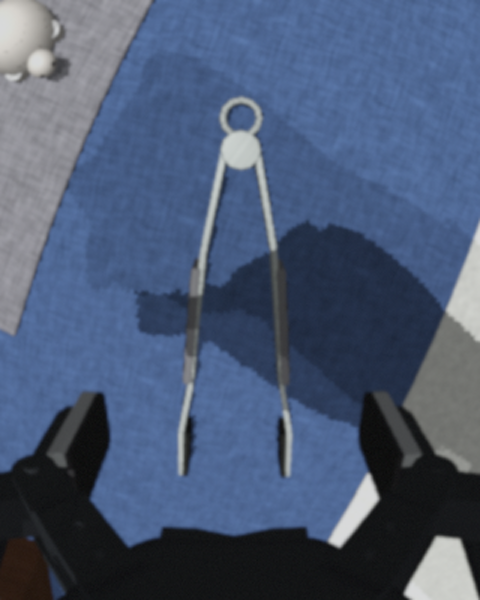

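Tongs well aligned, grips centred at (236,325) in this view, as predicted. Descend and take the grips.

Call:
carry_out(
  steps=[
    [[0,0,0],[-0.3,0.15,3],0],
    [[0,0,0],[-0.35,0.15,6],0],
    [[0,0,0],[-0.35,0.15,8.5],0],
    [[0,0,0],[-0.35,0.15,9.8],0],
    [[0,0,0],[-0.35,0.15,9.8],70],
    [[0,0,0],[-0.35,0.15,9.8],105],
    [[0,0,0],[-0.35,0.15,9.8],112],
    [[0,0,0],[-0.35,0.15,9.8],112],
  ],
  force=30,
)

```text
clock: 11.45
tcp_pos: [0.4614, -0.0776, 0.0035]
orientation: [-0.0, 0.8, -0.601, 0.001]
wrist_force: [0.1, 2.0, 5.1]
finger_gap: 0.0478
grip_force: 4.1
```

Grips held at 47.8 mm. Lift slowly, then move so that the wrist camera sees the cat beside the tongs.

Call:
carry_out(
  steps=[
    [[0,0,0],[0,0,-0.5],112],
    [[0,0,0],[0,0,-1.5],112],
    [[0,0,0],[0,0,-3.5],112],
    [[0,0,0],[0,0,-6],112],
    [[0,0,0],[0,0,-9],112],
    [[0,0,0],[-0.4,-2.5,-12],112],
    [[0,0,0],[-0.9,-5.5,-13],112],
    [[0,0,0],[-1.4,-8.2,-13],112],
  ],
)

```text
clock: 12.45
tcp_pos: [0.5366, -0.0408, 0.1343]
orientation: [-0.001, 0.8, -0.601, 0.001]
wrist_force: [0.1, -0.1, -1.6]
finger_gap: 0.048
grip_force: 3.2
```

Call:
carry_out(
  steps=[
    [[0,0,0],[-0.3,-1.8,0],112],
    [[0,0,0],[-0.4,-2.6,0],112],
    [[0,0,0],[-0.4,-2.6,0],112],
    [[0,0,0],[-0.4,-2.6,0],112],
    [[0,0,0],[-0.4,-2.6,0],112],
    [[0,0,0],[-0.4,-2.6,0],112],
    [[0,0,0],[-0.4,-2.6,0],112],
    [[0,0,0],[-0.4,-2.6,0],112],
  ],
)

```text
clock: 13.45
tcp_pos: [0.5588, -0.0299, 0.1323]
orientation: [0.0, 0.8, -0.601, 0.0]
wrist_force: [-0.0, 0.9, -0.3]
finger_gap: 0.048
grip_force: 3.2
```

```bash
cat >> h.py <<'E'
def cloud(n,d,c):
    v,u=np.mgrid[:400,:640]; x,y=(u-c['cx'])/c['fx'],(v-c['cy'])/c['fy']
    if n=='wrist':
        r=np.hypot(x,y); k=np.tan(np.minimum(r,1.4))/np.maximum(r,1e-9); x,y=x*k,y*k
    p=np.stack([x*d,-y*d,-d],-1); P=rot(c['orientation']).apply(p.reshape(-1,3)).reshape(400,640,3)+c['origin']; P[d<=0]=9; return P
E
python3 -c "
from h import *
import pickle
s=env.get_state();print(s['clock'],s['tcp_pos'],head(),s['finger_gap'],s['grip_force'],s['wrist_force'])
for n in ('wrist','top','scene'):
    c=env.get_calibration(n);p,d=env.read_camera(n);P=cloud(n,d,c);np.savez(n+'5.npz',p=p,P=P)
    m=(abs(P[...,0]-.64)<.04)&(abs(P[...,1]+.09)<.04)
    for lo,hi in((.01,.03),(.03,.04),(.042,.055),(.055,.08)):
        k=m&(P[...,2]>lo)&(P[...,2]<hi)
        if k.sum()>3: q=P[k];print(n,lo,k.sum(),q.mean(0),q.min(0),q.max(0),np.argwhere(k).mean(0)[::-1])
    k=(abs(P[...,0]-s['tcp_pos'][0])<.12)&(abs(P[...,1]-s['tcp_pos'][1]-.09)<.05)&(P[...,2]>.11)&(P[...,2]<.16)
    if k.sum(): print('tongs?',k.sum(),P[k].min(0),P[k].max(0))
c=np.load('wrist5.npz')['p'];u=np.load('scene5.npz')['p'];t=np.load('top5.npz')['p']
A=cv2.resize(c[...,::-1],(480,300));B=cv2.resize(u[160:280,210:370,::-1],(400,300),interpolation=cv2.INTER_CUBIC);D=cv2.resize(t[110:260,280:400,::-1],(240,300),interpolation=cv2.INTER_CUBIC);E=cv2.resize(c[0:400,100:400,::-1],(320,300))
im=np.zeros((600,800,3),np.uint8);im[:300,:480]=A;im[:300,480:800]=E;im[300:,:400]=B;im[300:,400:640]=D;cv2.imwrite('pics/m.png',im)
"
```

```text
13.45 [ 0.559 -0.03   0.132] -73.82223514381273 0.048024223798116585 3.159252682541762 [-0.044  0.947 -0.289]
wrist 0.01 180 [ 0.622 -0.091  0.02 ] [ 0.615 -0.104  0.01 ] [ 0.657 -0.075  0.03 ] [272.622 109.328]
wrist 0.03 284 [ 0.629 -0.092  0.036] [ 0.618 -0.104  0.03 ] [ 0.655 -0.074  0.04 ] [262.063 105.792]
wrist 0.042 303 [ 0.629 -0.09   0.052] [ 0.619 -0.101  0.046] [ 0.646 -0.077  0.055] [256.904 109.95 ]
wrist 0.055 616 [ 0.634 -0.089  0.059] [ 0.624 -0.1    0.055] [ 0.645 -0.078  0.067] [247.851 109.526]
tongs? 88 [0.523 0.01  0.13 ] [0.574 0.025 0.151]
scene 0.01 91 [ 0.645 -0.085  0.021] [ 0.628 -0.102  0.01 ] [ 0.658 -0.074  0.029] [288.923 250.462]
scene 0.03 66 [ 0.643 -0.086  0.035] [ 0.628 -0.103  0.03 ] [ 0.655 -0.075  0.04 ] [287.955 244.758]
scene 0.042 59 [ 0.641 -0.087  0.05 ] [ 0.623 -0.1    0.044] [ 0.647 -0.077  0.055] [287.797 238.949]
scene 0.055 55 [ 0.637 -0.089  0.06 ] [ 0.628 -0.099  0.055] [ 0.645 -0.078  0.066] [287.073 234.345]
tongs? 490 [0.506 0.01  0.13 ] [0.576 0.077 0.153]
```

```bash
python3 -c "
from h import *
P=np.load('scene5.npz')['P']; s=env.get_state(); h=np.radians(head()+180); t=s['tcp_pos']
ax=np.array([np.cos(h),np.sin(h)]);ay=np.array([-ax[1],ax[0]])
Q=P[...,:2]-t[:2];a=Q@ax;b=Q@ay;z=P[...,2]-t[2]
k=(abs(b)<.05)&(abs(z)<.03)
for lo in np.arange(-.13,.13,.01):
    q=k&(a>=lo)&(a<lo+.01)
    if q.sum(): print(round(lo,3),q.sum(),'b',b[q].min().round(4),b[q].max().round(4),'z',z[q].min().round(4),np.percentile(z[q],90).round(4))
print(a[k].max())
"
```

```text
-0.12 4 b -0.0036 0.0071 z 0.0072 0.009
-0.11 16 b -0.0085 0.0119 z 0.0053 0.0087
-0.1 41 b -0.0082 0.0084 z -0.0025 0.0177
-0.09 62 b -0.0105 0.0077 z -0.0031 0.0181
-0.08 69 b -0.012 0.0137 z -0.0036 0.0174
-0.07 70 b -0.013 0.015 z -0.0024 0.0161
-0.06 71 b -0.0154 0.0157 z -0.0015 0.0163
-0.05 78 b -0.0176 0.0182 z -0.0033 0.0164
-0.04 87 b -0.0195 0.0185 z -0.0035 0.0168
-0.03 94 b -0.0234 0.0225 z -0.0032 0.0181
-0.02 96 b -0.024 0.0316 z -0.0035 0.0183
-0.01 72 b -0.0395 0.0267 z -0.0022 0.0268
-0.0 41 b -0.0389 -0.0194 z -0.0059 0.0273
0.01 44 b -0.0313 -0.0209 z -0.0006 0.0196
0.02 77 b -0.0276 0.0244 z -0.0022 0.0183
0.03 77 b -0.0279 0.0231 z -0.0017 0.0189
0.04 76 b -0.0274 0.0247 z -0.0023 0.0163
0.05 72 b -0.029 0.0262 z -0.0011 0.0171
0.06 70 b -0.0304 0.0267 z -0.0016 0.0167
0.07 84 b -0.0311 0.0257 z -0.0012 0.0181
0.08 82 b -0.0325 0.0282 z -0.0015 0.0181
0.09 82 b -0.0327 0.0285 z -0.0017 0.0181
0.1 30 b -0.0317 0.0241 z -0.0023 0.0183
0.1038509973732237
```

View pics/m.png

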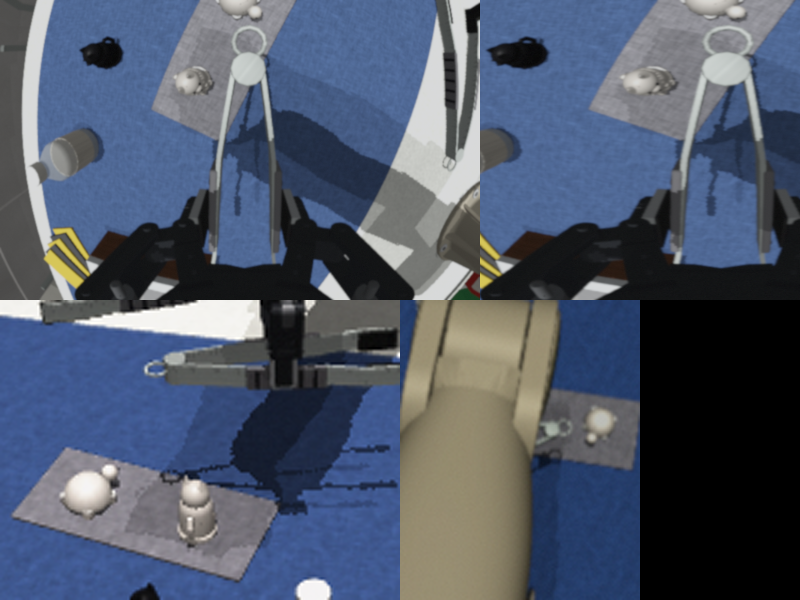

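Cat axis at (0.634, −0.089). In the scene crop the tongs hang level in the gripper, tips about 84 mm ahead and 8 mm above the TCP. Next, swing the tongs round to point at the cat from the robot side, well above it.

Call:
carry_out(
  steps=[
    [[0,0,5],[0.2,0.9,0],112],
    [[0,0,12],[0.5,2,0],112],
    [[0,0,19],[0.8,3.3,0],112],
    [[0,0,26],[1.1,4.7,0],112],
    [[0,0,33],[1.4,6,0],112],
    [[0,0,40],[1.7,7.3,0],112],
    [[0,0,48],[2,8.6,0],112],
    [[0,0,56],[2.2,9.4,0],112],
  ],
)

```text
clock: 14.6
tcp_pos: [0.4742, -0.0773, 0.1323]
orientation: [-0.0, -0.422, 0.907, -0.0]
wrist_force: [-0.6, 0.3, -1.4]
finger_gap: 0.048
grip_force: 3.2
```

Call:
carry_out(
  steps=[
    [[0,0,8],[0,0,0],112],
    [[0,0,16],[0,0,0],112],
    [[0,0,24],[0,0,0],112],
    [[0,0,32],[0,0,0],112],
    [[0,0,40],[0,0,0],112],
    [[0,0,48],[0,0,0],112],
    [[0,0,54],[0,0,0],112],
    [[0,0,54],[0,0,0],112],
  ],
)

```text
clock: 15.6
tcp_pos: [0.4748, -0.0771, 0.1323]
orientation: [0.0, 0.033, 0.999, -0.0]
wrist_force: [-0.1, -0.2, -0.8]
finger_gap: 0.0476
grip_force: 3.2
```

```bash
cat > tg.py <<'E'
from h import *
s=env.get_state(); t=s['tcp_pos']; h=np.radians(head()+180)
print(s['clock'],t,head(),s['finger_gap'],s['grip_force'],s['wrist_force'])
ax=np.array([np.cos(h),np.sin(h)]);ay=np.array([-ax[1],ax[0]])
c=env.get_calibration('scene');p,d=env.read_camera('scene');P=cloud('scene',d,c);np.savez('scene6.npz',p=p,P=P)
Q=P[...,:2]-t[:2];a=Q@ax;b=Q@ay;z=P[...,2]-t[2]
k=(abs(b)<.05)&(z>-.03)&(z<.025)&(P[...,2]>.008)&(a>.05)
for lo in np.arange(.05,.12,.01):
    for sg in (-1,1):
        q=k&(a>=lo)&(a<lo+.01)&(b*sg>0)
        if q.sum(): print(round(lo,3),sg,q.sum(),'b',b[q].min().round(4),b[q].max().round(4),'z',z[q].min().round(4),np.percentile(z[q],90).round(4))
print('end',a[k].max())
k=(abs(P[...,0]-.64)<.04)&(abs(P[...,1]+.09)<.04)&(P[...,2]>.055)&(P[...,2]<.07)
if k.any(): print('cat head',P[k].mean(0),P[k].min(0),P[k].max(0))
print('to grasp (cm):',tool([*(np.array([.634,-.089])-.084*ax+.001*ay),.017]))
E
python3 tg.py
```

```text
15.6 [ 0.475 -0.077  0.132] 176.251524531914 0.04756201783441809 3.1593677926790775 [-0.079 -0.202 -0.754]
0.05 -1 19 b -0.0268 -0.0224 z 0.0009 0.0171
0.05 1 10 b 0.0226 0.0253 z 0.0007 0.0171
0.06 -1 10 b -0.0281 -0.0226 z -0.0001 0.017
0.06 1 8 b 0.0248 0.0275 z 0.0065 0.0188
0.07 -1 18 b -0.0281 -0.021 z 0.0007 0.0183
0.07 1 20 b 0.0216 0.028 z 0.0013 0.0185
0.08 -1 20 b -0.0297 -0.0221 z 0.0008 0.018
0.08 1 15 b 0.0214 0.028 z -0.0004 0.0179
0.09 -1 22 b -0.0288 -0.0225 z 0.0005 0.0187
0.09 1 16 b 0.0227 0.0282 z -0.0004 0.0191
0.1 -1 23 b -0.0295 -0.0234 z 0.0004 0.017
0.1 1 24 b 0.0233 0.0277 z -0.001 0.0179
end 0.10528869978374578
cat head [ 0.637 -0.089  0.059] [ 0.63  -0.099  0.055] [ 0.644 -0.078  0.068]
to grasp (cm): [-7.565 -0.05  11.537]
```

Tips are symmetric, ±21.5 mm clear. Descend in front of the cat, then slide forward.

Call:
carry_out(
  steps=[
    [[0,0,0],[0,0,1],112],
    [[0,0,0],[0,0,3],112],
    [[0,0,0],[0,0,5.5],112],
    [[0,0,0],[0,0,8],112],
    [[0,0,0],[0,0,10],112],
    [[0,0,0],[0,0,11.2],112],
    [[0,0,0],[0,0,11.5],112],
    [[0,0,0],[-0.5,0,11.5],112],
  ],
)

```text
clock: 16.65
tcp_pos: [0.4797, -0.0775, 0.0174]
orientation: [-0.0, 0.033, 0.999, -0.0]
wrist_force: [0.1, -0.4, -0.4]
finger_gap: 0.048
grip_force: 3.2
```

Call:
carry_out(
  steps=[
    [[0,0,0],[-1,0,0],112],
    [[0,0,0],[-2,0,0],112],
    [[0,0,0],[-3,0,0],112],
    [[0,0,0],[-4,0,0],112],
    [[0,0,0],[-5,0,0],112],
    [[0,0,0],[-6,0,0],112],
    [[0,0,0],[-6.8,0,0],112],
    [[0,0,0],[-7,0,0],112],
  ],
)

```text
clock: 17.65
tcp_pos: [0.5502, -0.0822, 0.0172]
orientation: [0.0, 0.033, 0.999, -0.0]
wrist_force: [-0.3, 0.2, -0.2]
finger_gap: 0.0478
grip_force: 3.2
```

```bash
python3 tg.py
```

```text
17.65 [ 0.55  -0.082  0.017] 176.1878983279771 0.04775031267940491 3.1593253196321314 [-0.261  0.237 -0.231]
0.05 -1 10 b -0.0256 -0.0232 z 0.0072 0.0186
0.05 1 4 b 0.0236 0.0253 z 0.0074 0.0181
0.06 -1 11 b -0.0282 -0.0242 z -0.0008 0.0178
0.06 1 12 b 0.0236 0.0273 z -0.0011 0.0175
0.07 -1 20 b -0.0296 -0.0215 z -0.0028 0.0189
0.07 1 22 b 0.0114 0.0278 z 0.0019 0.0186
0.08 -1 30 b -0.0276 -0.01 z -0.0087 0.0222
0.08 1 46 b 0.008 0.0276 z -0.0082 0.0229
0.09 -1 68 b -0.0303 -0.0 z -0.0092 0.0216
0.09 1 106 b 0.0004 0.0281 z -0.009 0.0202
0.1 -1 29 b -0.0296 -0.001 z -0.0019 0.0173
0.1 1 33 b 0.0003 0.0274 z -0.0088 0.0181
0.11 1 1 b 0.0151 0.0151 z -0.0089 -0.0089
end 0.22316423641818378
cat head [ 0.637 -0.089  0.059] [ 0.629 -0.099  0.055] [ 0.645 -0.078  0.067]
to grasp (cm): [-0.029 -0.023  0.022]
```

The cat stands between the tips, undisturbed. Close gently.

Call:
carry_out(
  steps=[
    [[0,0,0],[0,0,0],118],
    [[0,0,0],[0,0,0],123],
    [[0,0,0],[0,0,0],128],
    [[0,0,0],[0,0,0],132],
    [[0,0,0],[0,0,0],136],
    [[0,0,0],[0,0,0],140],
    [[0,0,0],[0,0,0],144],
    [[0,0,0],[0,0,0],148],
  ],
  force=20,
)

```text
clock: 18.7
tcp_pos: [0.5495, -0.0822, 0.0173]
orientation: [-0.0, 0.033, 0.999, -0.0]
wrist_force: [-0.6, 0.2, -0.8]
finger_gap: 0.0395
grip_force: 20.7
```

```bash
python3 tg.py | grep -v ' b '
```

```text
18.7 [ 0.55  -0.082  0.017] 176.18117004222728 0.039477210431160766 20.693505568124237 [-0.606  0.234 -0.848]
end 0.2240594490954663
cat head [ 0.638 -0.089  0.059] [ 0.63  -0.098  0.055] [ 0.645 -0.078  0.065]
to grasp (cm): [-0.077 -0.017  0.029]
```

Gripped on the body (gap 39.5 mm, 20 N). Lift slowly.

Call:
carry_out(
  steps=[
    [[0,0,0],[0,0,-0.2],148],
    [[0,0,0],[0,0,-0.6],148],
    [[0,0,0],[0,0,-1.2],148],
    [[0,0,0],[0,0,-2],148],
    [[0,0,0],[0,0,-2.9],148],
    [[0,0,0],[0,0,-3.8],148],
    [[0,0,0],[0,0,-4.7],148],
    [[0,0,0],[0,0,-5.5],148],
  ],
)

```text
clock: 19.75
tcp_pos: [0.5497, -0.0822, 0.073]
orientation: [0.0, 0.033, 0.999, -0.0]
wrist_force: [0.0, 0.4, -1.1]
finger_gap: 0.0397
grip_force: 20.6
```

Call:
carry_out(
  steps=[
    [[0,0,0],[0,0,-0.8],148],
    [[0,0,0],[0,0,-1.6],148],
    [[0,0,0],[0,0,-2.4],148],
    [[0,0,0],[0,0,-3.1],148],
    [[0,0,0],[0,0,-3.7],148],
    [[0,0,0],[0,0,-4.1],148],
    [[0,0,0],[0,0,-4.1],148],
    [[0,0,0],[0,0,-4.1],148],
  ],
)

```text
clock: 20.75
tcp_pos: [0.5494, -0.0821, 0.1131]
orientation: [-0.0, 0.033, 0.999, 0.0]
wrist_force: [0.0, 0.2, -2.1]
finger_gap: 0.0393
grip_force: 20.6
```

```bash
cat > fin.py <<'E'
from h import *
s=env.get_state();print(s['clock'],s['tcp_pos'],s['finger_gap'],s['grip_force'],s['wrist_force'])
c=env.get_calibration('scene');p,d=env.read_camera('scene');P=cloud('scene',d,c)
m=(abs(P[...,0]-.637)<.04)&(abs(P[...,1]+.089)<.016)&(P[...,2]>.08)&(P[...,2]<.2)
q=P[m];print(m.sum(),q.min(0),q.max(0))
for lo in (.085,.095,.105,.115,.135,.145,.155):
    k=(q[:,2]>lo)&(q[:,2]<lo+.01)
    if k.any(): print(lo,k.sum(),q[k].mean(0),q[k].min(0),q[k].max(0))
E
python3 fin.py
```

```text
20.75 [ 0.549 -0.082  0.113] 0.039279364520044324 20.575473541284737 [ 0.032  0.22  -2.119]
380 [ 0.626 -0.105  0.1  ] [ 0.657 -0.073  0.161]
0.095 33 [ 0.647 -0.089  0.103] [ 0.64  -0.105  0.1  ] [ 0.651 -0.074  0.105]
0.105 42 [ 0.647 -0.089  0.111] [ 0.637 -0.105  0.105] [ 0.656 -0.073  0.115]
0.115 61 [ 0.648 -0.09   0.12 ] [ 0.635 -0.105  0.115] [ 0.657 -0.073  0.125]
0.135 54 [ 0.642 -0.086  0.139] [ 0.631 -0.101  0.135] [ 0.649 -0.075  0.145]
0.145 81 [ 0.639 -0.088  0.151] [ 0.626 -0.1    0.145] [ 0.646 -0.077  0.155]
0.155 22 [ 0.635 -0.088  0.157] [ 0.63  -0.097  0.155] [ 0.64  -0.079  0.161]
```

Upright, underside at 0.100 m. Hold for a second, check for creep, and hand in.

Call:
carry_out(
  steps=[
    [[0,0,0],[0,0,0],148],
    [[0,0,0],[0,0,0],148],
    [[0,0,0],[0,0,0],148],
    [[0,0,0],[0,0,0],148],
    [[0,0,0],[0,0,0],148],
    [[0,0,0],[0,0,0],148],
    [[0,0,0],[0,0,0],148],
    [[0,0,0],[0,0,0],148],
  ],
)

```text
clock: 21.8
tcp_pos: [0.5496, -0.0821, 0.1133]
orientation: [0.0, 0.033, 0.999, -0.0]
wrist_force: [-0.3, -0.3, -1.3]
finger_gap: 0.0396
grip_force: 20.6
```

```bash
python3 fin.py; python3 -c "
from workcell import env
print(env.hand_in())"
```

```text
21.8 [ 0.55  -0.082  0.113] 0.0395914597753862 20.57612049531599 [-0.302 -0.278 -1.338]
380 [ 0.625 -0.105  0.099] [ 0.658 -0.073  0.162]
0.095 29 [ 0.647 -0.089  0.103] [ 0.639 -0.105  0.099] [ 0.651 -0.075  0.105]
0.105 47 [ 0.647 -0.089  0.11 ] [ 0.638 -0.105  0.105] [ 0.656 -0.073  0.115]
0.115 59 [ 0.648 -0.089  0.121] [ 0.636 -0.105  0.115] [ 0.658 -0.073  0.125]
0.135 52 [ 0.643 -0.087  0.139] [ 0.633 -0.101  0.135] [ 0.649 -0.076  0.145]
0.145 78 [ 0.64  -0.087  0.15 ] [ 0.628 -0.1    0.145] [ 0.648 -0.077  0.155]
0.155 28 [ 0.636 -0.088  0.157] [ 0.629 -0.097  0.155] [ 0.64  -0.08   0.162]
the job is handed in; nothing more can be done
None
```

The job is handed in at about 22 s: the hasp is shut over the staple (0–0.03 rad by camera fit), and the pale cat is held upright and still in the smaller tongs, its underside about 10 cm above the counter.

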